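Pack a two-layer coffee-cart set in stack-nest totes

ROBOT

A 6-joint arm with a two-finger parallel gripper is mounted at the origin on the work surface. World frame = base frame: x ahead of the robot, y to its left, z up, the work surface at z = 0. Lengths are in m, angles in rad, forces in N, time in s.
With the tool pointing down it reaches from about 0.35 to 0.725 m from the base axis. Payload 4.3 kg.
Tool frame: the origin (TCP) lies on the mounting face of the last link; the fingertips stand 173 mm ahead of it and the grasp point (between the pads) lies robot.grip_depth ahead of it (robot.grip_depth is the distance from the TCP to the grasp point, in m); z points along the fingers, y is the line along which they close (so a half turn about z gives the same grasp; the last joint's range is limited). The gripper opens to 85 mm and grips with 20 to 120 N. Pads are 22 mm wide; open, the fingers measure 114 mm over their backs; the gripper's body (76 mm by 85 mm) begins 54 mm behind the grasp point. The pads swing forward as they close: fully open they stand 13 mm farther back than shut.
Start: joints at [1.156, 0.377, 0.081, 1.274, 0, 1.46], TCP at [0.173, 0.549, 0.405] pointing down, gripper open.
Joint ranges: [-2.72, 2.72], [-0.84, 1.66], [-1.02, 1.22], [-1.77, 2.12], [-1.37, 1.28], [-3.14, 3.14]. Speed limits (rad/s): [2.57, 2.57, 3.14, 3.14, 3.14, 3.14].

INTERFACE

Orientations are given as a 3x3 rotation matrix whose columns are the frame's x, y, z axes.
In Python, from rig import sensors, optics, robot gives the robot as it stands.
- The arm moves only by the tool servo_tool, never from a script. Its argument "plan" is a list of rows, each an object of numbers: "tx", "ty", "tz": the shift along the tool's x, y, z in m; "spin": the turn about the tool's z in degrees; "grip": the closure in counts, from 0 (fully open) to 255 (shut). A call has 1 to 12 rows; each row is the pose to reach, as a shift and turn from the pose commanded when the call began, along the tool's axes at that moment; what a row does not reach only later rows make up. A row lasts 1/8 s, in which the tool goes at most 62.5 mm and 10.7 degrees, less where a joint would pass 70% of its speed; a pose out of reach is approached as far as the arm can. A call with a gripper value outside its range is refused whole. The fingers move at their own pace and stop on an object; "grip_force" is the grip in N (left out, the last holds). Time passes only in rows, so rows that repeat a pose let the fingers close. It gives the time, the measured TCP pose, the force, the opening and the grip force at its end, in the units of the state.
- sensors.observe(): the state, without advancing time (a new reading comes with each control period).
- optics.get_image(name): name is "scene" or "side" or "wrist"; returns (picture, depth): 400x640x3 uint8, red, green, blue; 400x640 float32, m along the optical axis (not along the pixel's ray), 0 where there is no reading.
- optics.calibration(name): a dict with "fx", "fy", "cx", "cy" (pixels), "extrinsics" (4x4, takes a point from world to camera coordinates); the wrist camera has in their place "mount" (4x4, takes a point from camera to tool coordinates, whose origin is the TCP and whose axes are the flange's). Camera axes: x right, y down, z forward; pixel columns grow to the right and rows downward; lengths in m; the calibration is good to about 2 mm. A picture is of the moment at which its call begins: read the wrist's pose just before it. calibration takes no time and is no camera call.
- robot.finish_job(): hands the job in; it is judged then, once.
Trained networks look in the newest picture that a camera, given by its name, has taken for a name from the list of things; names that differ only in an ending like _2 or _b are one class to them, and where a whole thing is asked for, a point or a joint stands for the part that bears it (a point fixed in the world has none). Each returns a list of dicts, best first, with "confidence" (0 to 1); they miss things now and then, are a little off and sometimes report something else, mostly with a low value. They report only what shows in the picture. A call takes as long as a camera call. They do not tell look-alikes from the thing itself.
- optics.find_in(camera, target): "extent" ([left, top, right, bottom] in pixels, round what is visible of it).
- optics.mark_of(camera, target): "point" ([row, column] in pixels: a listed point, or the origin of a listed thing).
The state is a dict: "time_s": time; "joint_positions": joint angles; "joint_velocities": joint speeds; "tau": joint torques, N m; "tool_pos": TCP position; "tcp_rot": TCP orientation; "ft_force": force on the tool from outside, world axes, zero at the start; "wrist_torque": the same for the moment, N m; "grip_width": finger opening in m; "finger_force": force on a finger pad.
Only numpy, scipy, OpenCV 4.12 (cv2) and the standard library are available. Lean on these libraries where they do the work, as an engineer would, in place of code of your own. Each camera call takes 0.05 s, during which the arm holds its last target. There are 200 camera calls.

TASK

Pack the coffee-cart set in two layers: put the squat lidded tub upright on the floor of the plain open tote, then lift the other tote by its square grip and set it squarely on top, turned so that the two pull lips are at opposite ends and it stands on the rim instead of nesting down inside. Last, stand the tall carton upright on the floor of either compartment of the upper tote. Leave the plain tote and the other things on the counter where they are.

Things in the scene. Friction and masses are not known exactly. Their poses are not given: they have to be found in the camera images.
- tote_low: Plain open stack-nest tote, grey plastic, no partition, no grip; loose, 0.4 kg. Walls lean outwards: 212 mm long (x) and 182 mm wide (y) over the rim, rim top 80 mm above the underside; floor 4 mm thick, inside floor 172 x 98 mm, inside mouth 194 x 122 mm. Origin: centre of its underside; x points to its pull lip, z up.
- low_rim (a point): Centre of the plain tote's mouth, level with its rim top. Each long side of both totes has two outward hollow pillars, open inside and on top (gaps in the rim 36 mm wide), at x = +60 and -20 mm, each with a foot 24 mm wide reaching to y = +-76 mm, flush with the underside.
- low_lip (a point): The plain tote's pull lip: a flat tab 70 mm wide, 16 mm beyond the rim, at its +x end only, 114 mm from the tote's centre, 79 mm above its underside.
- up_grip (a point): Grip of the second tote (same size and shape, same lip and pillars; 0.25 to 0.5 kg, balanced about the grip): a 32 x 32 mm square block, sides along the tote's x and y, 68 to 112 mm above the tote's underside, on a 4 mm partition across the middle (plane x = 0, top at 70 mm). The point is on the centre line, 92 mm above the underside; x points to this tote's lip, z up.
- up_lip (a point): Pull lip of the tote with the grip: same tab, at its +x end, 114 mm from its centre, 79 mm above its underside.
- up_foot (a point): Centre of the underside of the tote with the grip, 92 mm below the grip point. On the plain tote with the two lips at opposite ends its feet stand on the rim (underside 80 mm above the other's); with both lips at the same end the feet drop into the pillars and it sinks to about 20 mm, or onto what is inside.
- tub_mid (a point): Squat round white lidded tub, 58 mm across the lid (the top 12 mm), tapering to 50 mm at the foot, 60 mm high, 0.1 to 0.25 kg. The point is its centre, 30 mm above its foot; z up.
- carton_mid (a point): Tall plain cardboard carton, 46 mm (its x) by 36 mm (its y) by 110 mm high, with a paler paper patch on two faces, 0.1 to 0.2 kg. The point is its centre, 55 mm above its foot; z up.
- cup_mid (a point): Bystander: dark blue ceramic espresso cup, 60 mm across, 58 mm high. The point is on its axis, 30 mm above its foot.
- tamper_mid (a point): Bystander: steel coffee tamper, 56 mm across the base, 84 mm high. The point is on its axis, 40 mm above its foot.
- pitcher_mid (a point): Bystander: steel milk pitcher with a handle, 84 mm across, 100 mm high. The point is on its axis, 50 mm above its foot.
- jar_mid (a point): Bystander: amber jar, 68 mm across, 100 mm high. The point is on its axis, 50 mm above its foot.
There are look-alikes about, which are no part of the job. There is more than one size of the part that bears carton_mid; the job needs the smallest. What is shaped like the part that bears tub_mid but pink is not meant.

How it is judged:
On the way, in this order (a step that is already met when the one before it is completed fails the run):
1. the tub stands upright on the floor of the plain tote, let go (x of tub_mid in the frame of tote_low between -0.085 and 0.085 m and y of tub_mid in the frame of tote_low between -0.06 and 0.06 m and z of tub_mid in the frame of tote_low between 0.028 and 0.04 m and angle between tub_mid's own z axis and vertical below 0.15 rad and contact force between the fingers and tub below 0.1 N), for 0.2 s.
2. the tote with the grip stands on the plain tote's rim, squarely, lips at opposite ends, let go, the tub below still upright (x of tub_mid in the frame of tote_low between -0.085 and 0.085 m and y of tub_mid in the frame of tote_low between -0.06 and 0.06 m and z of tub_mid in the frame of tote_low between 0.028 and 0.04 m and angle between tub_mid's own z axis and vertical below 0.15 rad and horizontal distance between up_grip and low_rim below 0.01 m and z of up_foot in the frame of tote_low between 0.076 and 0.084 m and angle between the x axis of up_grip and the x axis of tote_low, either way round below 0.1 rad and angle between up_grip's own z axis and vertical below 0.04 rad and x of up_lip in the frame of tote_low below -0.09 m and contact force between the fingers and tote_up below 0.1 N), for 0.2 s.
3. the carton stands upright in a compartment of the upper tote, let go (horizontal distance between up_grip and low_rim below 0.01 m and z of up_foot in the frame of tote_low between 0.076 and 0.084 m and angle between the x axis of up_grip and the x axis of tote_low, either way round below 0.1 rad and angle between up_grip's own z axis and vertical below 0.04 rad and x of up_lip in the frame of tote_low below -0.09 m and y of carton_mid in the frame of up_grip between -0.05 and 0.05 m and z of carton_mid in the frame of up_grip between -0.039 and -0.027 m and angle between carton_mid's own z axis and vertical below 0.12 rad and (x of carton_mid in the frame of up_grip between 0.015 and 0.085 m or x of carton_mid in the frame of up_grip between -0.085 and -0.015 m) and contact force between the fingers and carton below 0.1 N), for 0.2 s.
At the end, for the whole second after the job is handed in: Plain tote level, tub upright (0.15 rad) on its floor; gripped tote stands on its rim (underside 76-84 mm above the lower one's), level 0.04 rad, centred 10 mm, parallel 0.1 rad, pull lips opposite; carton upright (0.12 rad) on the floor of an upper compartment; all let go (x of tub_mid in the frame of tote_low between -0.085 and 0.085 m and y of tub_mid in the frame of tote_low between -0.06 and 0.06 m and z of tub_mid in the frame of tote_low between 0.028 and 0.04 m and angle between tub_mid's own z axis and vertical below 0.15 rad and horizontal distance between up_grip and low_rim below 0.01 m and z of up_foot in the frame of tote_low between 0.076 and 0.084 m and angle between the x axis of up_grip and the x axis of tote_low, either way round below 0.1 rad and angle between each of up_grip, tote_low's own z axis and vertical below 0.04 rad and x of up_lip in the frame of tote_low below -0.09 m and y of carton_mid in the frame of up_grip between -0.05 and 0.05 m and z of carton_mid in the frame of up_grip between -0.039 and -0.027 m and angle between carton_mid's own z axis and vertical below 0.12 rad and (x of carton_mid in the frame of up_grip between 0.015 and 0.085 m or x of carton_mid in the frame of up_grip between -0.085 and -0.015 m) and height (world z) of tote_low below 0.004 m); the robot touches nothing.
It fails at once if the plain tote is shifted by more than 40 mm (distance of tote_low from where it was at the start of the episode above 0.04 m).
It fails at once if the cup is shifted or knocked over (moved more than 30 mm) (distance of cup_mid from where it was at the start of the episode above 0.03 m).
It fails at once if the tamper is shifted or knocked over (moved more than 30 mm) (distance of tamper_mid from where it was at the start of the episode above 0.03 m).
It fails at once if the pitcher is shifted or knocked over (moved more than 30 mm) (distance of pitcher_mid from where it was at the start of the episode above 0.03 m).
It fails at once if the jar is shifted or knocked over (moved more than 30 mm) (distance of jar_mid from where it was at the start of the episode above 0.03 m).
It also fails if it takes over 72 s, if anything falls off the work surface, if the arm or the gripper's body presses on something with over 40 N, if the wrist force passes 120 N, or if a joint passes its speed limit or range.

## Working session

There is one attempt and no reset: what is moved stays moved. The work goes in short steps, Python scripts to look and compute and a tool call to move; the robot and the scene stay as the last step left them, time stands still between calls to the robot, and variables do not carry over. Pictures are saved under pics/ and viewed, at most 10 in all, crops included, and the job is handed in when it is done.

Besides the shell and the picture viewer there is one more tool, called as name([rows], argument=value, ...), one row to a line, values as JSON. servo_tool: Moves the arm, as the interface text tells. Its arguments: {"type":"object","properties":{"plan":{"type":"array"},"grip_force":{"type":"number"}},"required":["plan"]}

```bash
mkdir -p pics; ls; cat > h.py <<'E'
import numpy as np, cv2
from rig import sensors, optics, robot
def snap(c):
    s=sensors.observe(); im,d=optics.get_image(c); k=optics.calibration(c)
    if 'extrinsics' in k: T=np.linalg.inv(np.array(k['extrinsics']))
    else:
        W=np.eye(4);W[:3,:3]=s['tcp_rot'];W[:3,3]=s['tool_pos'];T=W@np.array(k['mount'])
    v,u=np.mgrid[0:400,0:640]
    P=np.stack([(u-k['cx'])/k['fx']*d,(v-k['cy'])/k['fy']*d,d,np.ones_like(d)],-1)@T.T
    P=P[...,:3].copy(); P[d==0]=np.nan
    return im,d,P,k,T
def save(n,im): cv2.imwrite('pics/'+n+'.png',im[...,::-1])
E
python3 - <<'E'
from h import *
s=sensors.observe();print({k:np.round(v,3).tolist() for k,v in s.items()},robot.grip_depth)
ims=[]
for c in('scene','side'):
    im,d,P,k,T=snap(c);save(c,im);np.savez(c,im=im,P=P,T=T)
    print(c,T[:3,3].round(3),T[:3,2].round(2))
    for n in ['tote_low','up_grip','up_lip','low_lip','tub_mid','carton_mid','cup_mid','tamper_mid','pitcher_mid','jar_mid']:
        for r in optics.mark_of(c,n)[:4]:
            p=np.clip(np.round(r['point']).astype(int),0,[399,639]);print(n,round(r['confidence'],2),p,P[p[0],p[1]].round(3))
E
```

```text
pics
{'time_s': 0.0, 'joint_positions': [1.156, 0.378, 0.08, 1.274, 0.0, 1.461], 'joint_velocities': [-0.0, -0.0, 0.001, -0.001, 0.0, -0.0], 'tau': [-0.0, -46.361, 26.988, 0.021, -0.0, -0.0], 'tool_pos': [0.172, 0.548, 0.404], 'tcp_rot': [[-0.954, 0.3, -0.001], [0.3, 0.954, -0.002], [0.0, -0.002, -1.0]], 'ft_force': [0.26, 0.093, 0.208], 'wrist_torque': [0.028, 0.009, 0.01], 'finger_force': 0.0, 'grip_width': 0.085} 0.1547
scene [1.035 0.626 1.024] [-0.38 -0.5  -0.78]
tote_low 0.61 [162 266] [ 0.613 -0.175  0.081]
tote_low 0.57 [151 223] [ 0.689 -0.275  0.084]
tote_low 0.38 [195 405] [0.362 0.109 0.049]
up_grip 0.98 [259 407] [0.528 0.284 0.114]
up_lip 0.65 [303 395] [0.607 0.34  0.081]
up_lip 0.47 [152 354] [ 0.381 -0.085  0.059]
low_lip 0.78 [151 223] [ 0.689 -0.275  0.084]
low_lip 0.7 [304 393] [0.613 0.34  0.083]
tub_mid 0.94 [184 352] [0.461 0.008 0.063]
tub_mid 0.84 [223 350] [0.545 0.106 0.064]
tub_mid 0.36 [257 406] [0.528 0.28  0.116]
carton_mid 0.71 [212 306] [0.634 0.043 0.107]
carton_mid 0.7 [185 196] [ 0.813 -0.176  0.117]
cup_mid 0.59 [151 350] [ 0.39  -0.092  0.063]
ta
[... 201 characters left out ...]
78 399] [0.52  0.273 0.006]
side [0.224 0.54  0.85 ] [ 0.35 -0.54 -0.77]
up_grip 0.92 [295 262] [0.509 0.287 0.11 ]
up_grip 0.55 [281 376] [0.353 0.118 0.068]
up_lip 0.65 [294 206] [0.614 0.336 0.076]
low_lip 0.95 [113 336] [ 0.698 -0.273  0.078]
low_lip 0.69 [202 294] [0.613 0.044 0.065]
tub_mid 0.78 [234 364] [0.434 0.024 0.057]
tub_mid 0.67 [240 314] [0.518 0.1   0.055]
carton_mid 0.69 [113 289] [ 0.786 -0.173  0.104]
carton_mid 0.62 [200 297] [0.606 0.042 0.076]
cup_mid 0.75 [221 418] [ 0.35  -0.08   0.055]
tamper_mid 0.65 [281 373] [0.358 0.12  0.066]
tamper_mid 0.28 [205 297] [0.606 0.042 0.058]
pitcher_mid 0.7 [191 234] [0.73  0.116 0.097]
jar_mid 0.58 [152 274] [ 0.745 -0.051  0.079]
```

View pics/scene.png

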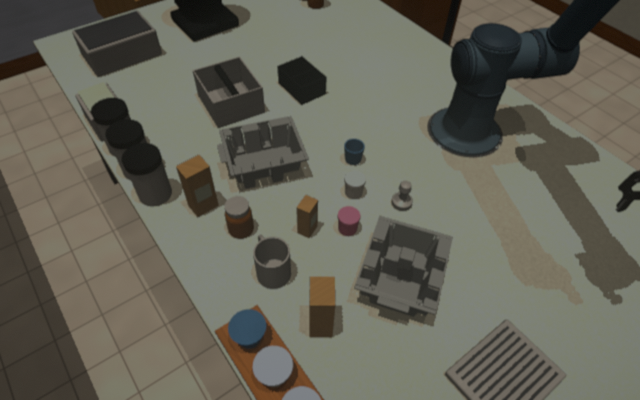

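View pics/side.png

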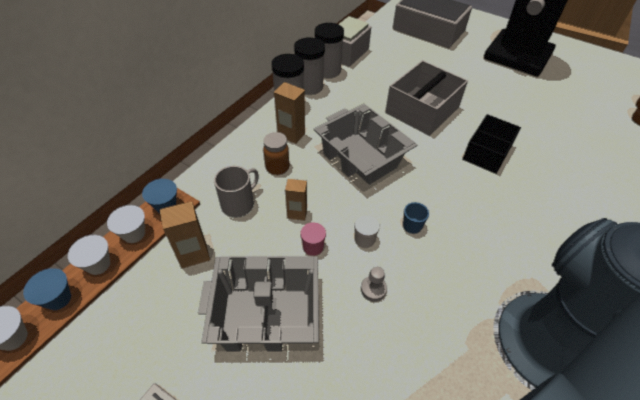

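The pictures show the plain tote at scene (265,152), the gripped tote at (405,265), the white tub at (354,184), the pink one at (349,220), and the smallest carton at (307,215). The larger cartons are at (197,185) and (322,305). Next I fuse both clouds into a top-down map and fit poses.

```bash
cat > top.py <<'E'
from h import *
Q=[];C=[]
for c in('scene','side'):
    z=np.load(c+'.npz');Q.append(z['P'].reshape(-1,3));C.append(z['im'].reshape(-1,3))
Q=np.concatenate(Q);C=np.concatenate(C);np.savez('cloud',Q=Q,C=C)
ok=np.isfinite(Q).all(1);Q=Q[ok];C=C[ok]
m=(Q[:,0]>.3)&(Q[:,0]<.9)&(Q[:,1]>-.4)&(Q[:,1]<.4)&(Q[:,2]<.2)&(Q[:,2]>-.02);Q=Q[m];C=C[m]
o=np.argsort(Q[:,2]);Q=Q[o]
S=1000
H=np.zeros((600,800,3),np.uint8)
u=((.4-Q[:,1])*S).astype(int).clip(0,799);v=((.9-Q[:,0])*S).astype(int).clip(0,599)
h=cv2.applyColorMap((Q[:,2].clip(0,.12)/.12*255).astype(np.uint8),cv2.COLORMAP_JET)[:,0,:]
for du in(0,1):
  for dv in(0,1): H[(v+dv).clip(0,599),(u+du).clip(0,799)]=h
cv2.imwrite('pics/top.png',H)
def box(cx,cy,R,lo,hi,n):
    s=Q[(np.hypot(Q[:,0]-cx,Q[:,1]-cy)<R)&(Q[:,2]>lo)&(Q[:,2]<hi)]
    r=cv2.minAreaRect(s[:,:2].astype(np.float32)*1000);print(n,len(s),np.round(r[0],1),np.round(r[1],1),round(r[2],1),s[:,2].max().round(3))
box(.61,-.2,.15,.070,.09,'lowrim');box(.52,.284,.15,.074,.086,'uprim');box(.519,.284,.035,.104,.118,'grip')
box(.448,.015,.05,.05,.07,'tub');box(.62,.043,.05,.098,.115,'carton');box(.62,.043,.05,.02,.115,'carton all')
for n,x,y in(('cup',.37,-.086),('tamper',.36,.115),('pitch',.755,.117),('jar',.757,-.052),('pink',.53,.103)): box(x,y,.06,.04,.12,n)
E
python3 top.py
```

```text
lowrim 3142 [ 591.6 -240.2] [193.1 232.3] 71.8 0.09
uprim 5883 [523.3 279.3] [235.4 187.2] 34.6 0.086
grip 467 [517.3 275.2] [36.4 35.4] 36.5 0.117
tub 765 [442.4  -2.2] [60.7 57.8] 73.2 0.067
carton 577 [618.2  26.3] [50.2 42.4] 26.3 0.115
carton all 1403 [617.9  26.7] [51.5 43.3] 26.3 0.115
cup 525 [ 363.8 -103.3] [63.5 61.9] 39.4 0.067
tamper 388 [359.9 103.8] [32.3 34.6] 14.8 0.088
pitch 1520 [758.5  98.1] [85.  69.5] 11.3 0.105
jar 1518 [757.6 -71.6] [66.  70.2] 24.3 0.107
pink 921 [523.7 106.5] [ 57.9 108.2] 18.0 0.086
```

View pics/top.png

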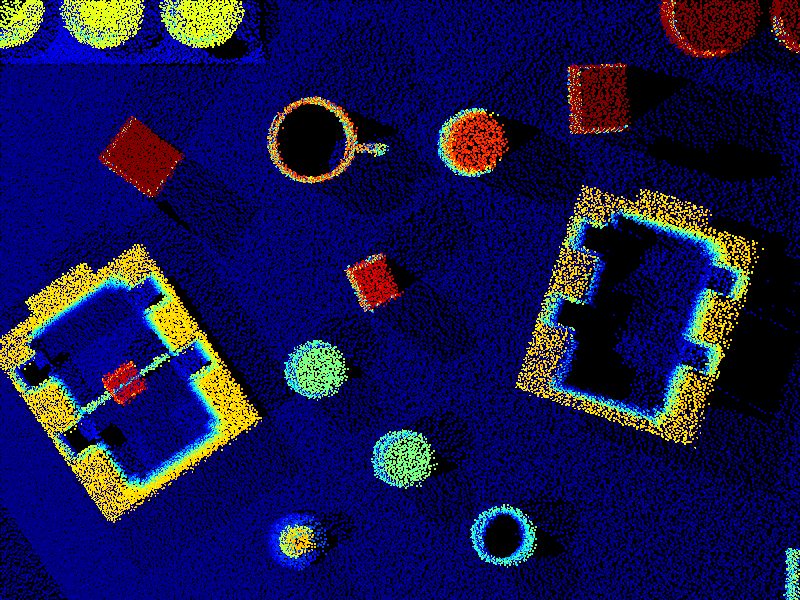

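The fits match the given sizes:
- **Plain tote:** centre about (0.584, -0.238), yaw -18°.
- **Gripped tote:** (0.517, 0.275), yaw 34.6°.
- **Tub:** (0.442, -0.002).
- **Smallest carton:** (0.618, 0.026), long axis at 26°.

In the map, the plain tote's lip is at (675,205) and the other tote's lip is at (57,285).

```bash
cat > mv.py <<'E'
import sys
from h import *
# usage: mv.py x y zgrasp psi(yaw of tool y, deg) ; prints tx ty tz spin
x,y,z,psi=map(float,sys.argv[1:5]); s=sensors.observe();R=np.array(s['tcp_rot']);p=np.array(s['tool_pos'])
cur=np.degrees(np.arctan2(R[1,1],R[0,1])); d=(psi-cur+180)%360-180
print('shift',(R.T@(np.array([x,y,z+.1547])-p)).round(4),'spin',round(-d,1),'alt',round(-d+(180 if d>0 else -180),1),'q6',np.degrees(s['joint_positions'][5]).round(),'tcp',p.round(4),'psi',cur.round(1),'w',round(s['grip_width'],4),'t',round(s['time_s'],2))
E
python3 mv.py .4425 -.002 .13 -18.2
```

```text
shift [-0.4227 -0.4441  0.12  ] spin 90.7 alt -89.3 q6 84.0 tcp [0.1725 0.5485 0.4047] psi 72.5 w 0.0857 t 1.1
```

servo_tool([
  {"tx": -0.042,"ty": -0.044,"tz": 0,"spin": 9},
  {"tx": -0.085,"ty": -0.089,"tz": 0,"spin": 18},
  {"tx": -0.127,"ty": -0.133,"tz": 0,"spin": 27},
  {"tx": -0.169,"ty": -0.178,"tz": 0,"spin": 36},
  {"tx": -0.211,"ty": -0.222,"tz": 0,"spin": 45},
  {"tx": -0.254,"ty": -0.266,"tz": 0.01,"spin": 54},
  {"tx": -0.296,"ty": -0.311,"tz": 0.03,"spin": 63},
  {"tx": -0.338,"ty": -0.355,"tz": 0.05,"spin": 72},
  {"tx": -0.38,"ty": -0.4,"tz": 0.08,"spin": 81},
  {"tx": -0.423,"ty": -0.444,"tz": 0.1,"spin": 90.7},
  {"tx": -0.423,"ty": -0.444,"tz": 0.12,"spin": 90.7},
  {"tx": -0.423,"ty": -0.444,"tz": 0.12,"spin": 90.7},
])

```text
validation failed for argument at $.pl...
```

```bash
python3 mv.py .4425 -.002 .042 -18.2; python3 - <<'E'
from h import *
im,d,P,k,T=snap('wrist')
m=(P[...,2]>.052)&(P[...,2]<.068)&(np.hypot(P[...,0]-.4425,P[...,1]+.002)<.045)
s=P[m][:,:2].astype(np.float32)*1000;print(len(s),cv2.minEnclosingCircle(s),s.mean(0))
E
```

```text
shift [-0.4227 -0.4441  0.208 ] spin 90.7 alt -89.3 q6 84.0 tcp [0.1725 0.5485 0.4047] psi 72.5 w 0.0857 t 1.1
0 ((0.0, 0.0), 0.0) [nan nan]<stdin>:4: RuntimeWarning: Mean of empty slice.
  ret = um.true_divide(
```

The call was refused, and nothing moved. The rows may each need a grip value, so I'll add one.

servo_tool([
  {"tx": -0.042,"ty": -0.044,"tz": 0,"spin": 9,"grip": 0},
  {"tx": -0.085,"ty": -0.089,"tz": 0,"spin": 18,"grip": 0},
  {"tx": -0.127,"ty": -0.133,"tz": 0,"spin": 27,"grip": 0},
  {"tx": -0.169,"ty": -0.178,"tz": 0,"spin": 36,"grip": 0},
  {"tx": -0.211,"ty": -0.222,"tz": 0,"spin": 45,"grip": 0},
  {"tx": -0.254,"ty": -0.266,"tz": 0.01,"spin": 54,"grip": 0},
  {"tx": -0.296,"ty": -0.311,"tz": 0.03,"spin": 63,"grip": 0},
  {"tx": -0.338,"ty": -0.355,"tz": 0.05,"spin": 72,"grip": 0},
  {"tx": -0.38,"ty": -0.4,"tz": 0.08,"spin": 81,"grip": 0},
  {"tx": -0.423,"ty": -0.444,"tz": 0.1,"spin": 90.7,"grip": 0},
  {"tx": -0.423,"ty": -0.444,"tz": 0.12,"spin": 90.7,"grip": 0},
  {"tx": -0.423,"ty": -0.444,"tz": 0.12,"spin": 90.7,"grip": 0},
])

```text
time_s: 2.65
tool_pos: [0.4421, -0.0027, 0.2833]
tcp_rot: [[0.314, 0.949, -0.004], [0.949, -0.314, 0.001], [-0.0, -0.004, -1.0]]
ft_force: [-0.4, 0.6, -0.1]
grip_width: 0.0854
finger_force: 0.0
```

```bash
python3 mv.py .4425 -.002 .042 -18.2; python3 - <<'E'
from h import *
im,d,P,k,T=snap('wrist')
m=(P[...,2]>.052)&(P[...,2]<.068)&(np.hypot(P[...,0]-.4425,P[...,1]+.002)<.05)
s=P[m][:,:2].astype(np.float32)*1000;print(len(s),cv2.minEnclosingCircle(s),s.mean(0))
E
```

```text
shift [0.0008 0.0004 0.0866] spin -0.1 alt 179.9 q6 100.0 tcp [ 0.4421 -0.0027  0.2833] psi -18.3 w 0.0854 t 2.65
5848 ((440.72265625, -3.1400704383850098), 28.940378189086914) [441.20734    -1.5865778]
```

servo_tool([
  {"tx": 0,"ty": -0.001,"tz": 0.04,"spin": 0,"grip": 0},
  {"tx": 0,"ty": -0.001,"tz": 0.075,"spin": 0,"grip": 0},
  {"tx": 0,"ty": -0.001,"tz": 0.087,"spin": 0,"grip": 0},
  {"tx": 0,"ty": -0.001,"tz": 0.087,"spin": 0,"grip": 150},
  {"tx": 0,"ty": -0.001,"tz": 0.087,"spin": 0,"grip": 150},
  {"tx": 0,"ty": -0.001,"tz": 0.087,"spin": 0,"grip": 150},
  {"tx": 0,"ty": -0.001,"tz": 0.087,"spin": 0,"grip": 150},
  {"tx": 0,"ty": -0.001,"tz": 0.087,"spin": 0,"grip": 150},
  {"tx": 0,"ty": -0.001,"tz": 0.07,"spin": 0,"grip": 150},
  {"tx": 0,"ty": -0.001,"tz": 0.03,"spin": 0,"grip": 150},
  {"tx": 0,"ty": -0.001,"tz": -0.01,"spin": 0,"grip": 150},
  {"tx": 0,"ty": -0.001,"tz": -0.045,"spin": 0,"grip": 150},
], grip_force=40)

```text
time_s: 4.2
tool_pos: [0.442, -0.0017, 0.3319]
tcp_rot: [[0.312, 0.95, 0.002], [0.95, -0.312, -0.0], [0.0, 0.002, -1.0]]
ft_force: [1.7, -0.1, -2.1]
grip_width: 0.0566
finger_force: 43.3
```

```bash
python3 mv.py .584 -.238 .18 -18.2
```

```text
shift [-0.1802  0.2086 -0.0025] spin 0.0 alt -180.0 q6 100.0 tcp [ 0.442  -0.0017  0.3319] psi -18.2 w 0.0566 t 4.2
```

servo_tool([
  {"tx": -0.01,"ty": 0.012,"tz": 0,"spin": 0,"grip": 150},
  {"tx": -0.035,"ty": 0.04,"tz": 0,"spin": 0,"grip": 150},
  {"tx": -0.068,"ty": 0.078,"tz": 0,"spin": 0,"grip": 150},
  {"tx": -0.1,"ty": 0.116,"tz": 0,"spin": 0,"grip": 150},
  {"tx": -0.132,"ty": 0.154,"tz": 0,"spin": 0,"grip": 150},
  {"tx": -0.16,"ty": 0.185,"tz": 0,"spin": 0,"grip": 150},
  {"tx": -0.176,"ty": 0.204,"tz": 0,"spin": 0,"grip": 150},
  {"tx": -0.18,"ty": 0.209,"tz": 0,"spin": 0,"grip": 150},
  {"tx": -0.18,"ty": 0.209,"tz": 0.02,"spin": 0,"grip": 150},
  {"tx": -0.18,"ty": 0.209,"tz": 0.05,"spin": 0,"grip": 150},
  {"tx": -0.18,"ty": 0.209,"tz": 0.08,"spin": 0,"grip": 150},
  {"tx": -0.18,"ty": 0.209,"tz": 0.1,"spin": 0,"grip": 150},
])

```text
time_s: 5.7
tool_pos: [0.5831, -0.2368, 0.2271]
tcp_rot: [[0.311, 0.95, -0.003], [0.95, -0.311, 0.002], [0.001, -0.004, -1.0]]
ft_force: [0.9, -0.2, -1.3]
grip_width: 0.0567
finger_force: 43.5
```

servo_tool([
  {"tx": 0,"ty": 0,"tz": 0.015,"spin": 0,"grip": 150},
  {"tx": 0,"ty": 0,"tz": 0.024,"spin": 0,"grip": 150},
  {"tx": 0,"ty": 0,"tz": 0.027,"spin": 0,"grip": 150},
  {"tx": 0,"ty": 0,"tz": 0.027,"spin": 0,"grip": 150},
])

```text
time_s: 6.2
tool_pos: [0.5846, -0.2379, 0.2035]
tcp_rot: [[0.312, 0.95, 0.001], [0.95, -0.312, -0.0], [-0.0, 0.001, -1.0]]
ft_force: [0.4, 0.3, -2.2]
grip_width: 0.0567
finger_force: 43.6
```

servo_tool([
  {"tx": 0,"ty": 0,"tz": 0.002,"spin": 0,"grip": 150},
  {"tx": 0,"ty": 0,"tz": 0.002,"spin": 0,"grip": 40},
  {"tx": 0,"ty": 0,"tz": 0.002,"spin": 0,"grip": 20},
  {"tx": 0,"ty": 0,"tz": 0.002,"spin": 0,"grip": 0},
  {"tx": 0,"ty": 0,"tz": 0.002,"spin": 0,"grip": 0},
  {"tx": 0,"ty": 0,"tz": -0.02,"spin": 0,"grip": 0},
  {"tx": 0,"ty": 0,"tz": -0.07,"spin": 0,"grip": 0},
  {"tx": 0,"ty": 0,"tz": -0.12,"spin": 0,"grip": 0},
  {"tx": 0,"ty": 0,"tz": -0.16,"spin": 0,"grip": 0},
  {"tx": 0,"ty": 0,"tz": -0.18,"spin": 0,"grip": 0},
  {"tx": 0,"ty": 0,"tz": -0.18,"spin": 0,"grip": 0},
])

```text
time_s: 7.58
tool_pos: [0.5849, -0.2381, 0.3846]
tcp_rot: [[0.312, 0.95, 0.004], [0.95, -0.312, -0.002], [-0.001, 0.004, -1.0]]
ft_force: [-0.5, -0.2, -0.3]
grip_width: 0.0853
finger_force: 0.0
```

```bash
python3 mv.py .517 .275 .20 34.6; cat > fit.py <<'E'
from h import *
from scipy.optimize import least_squares
# fit tote outline (rim rectangle 212x182 with lip) via rim points, template distance transform
def fit(P,x,y,yaw,lo,hi):
    Q=P.reshape(-1,3);Q=Q[np.isfinite(Q).all(1)]
    s=Q[(np.hypot(Q[:,0]-x,Q[:,1]-y)<.15)&(Q[:,2]>lo)&(Q[:,2]<hi)]
    t=np.zeros((400,400),np.uint8)                      # 1 mm, tote frame, centre 200
    t[200-91:200+92,200-106:200+107]=1;t[200-35:200+36,306:323]=1
    t[200-61:200+62,200-97:200+98]=0
    for px in(60,-20):
        t[:,200+px-18:200+px+19]=np.where(np.abs(np.arange(400)-200)[:,None]<120,0,0)
    out=cv2.distanceTransform(1-t,cv2.DIST_L2,5)
    def f(p):
        c,sn=np.cos(p[2]),np.sin(p[2]);d=s[:,:2]-p[:2]
        a=np.stack([d@[c,sn],d@[-sn,c]],1)*1000+200
        return cv2.remap(out,a[:,0].astype(np.float32)[:,None],a[:,1].astype(np.float32)[:,None],cv2.INTER_LINEAR)[:,0]
    r=least_squares(f,[x,y,np.radians(yaw)],loss='soft_l1',f_scale=2,diff_step=1e-3,x_scale=[.01,.01,.1])
    return r.x[0].round(4),r.x[1].round(4),np.degrees(r.x[2]).round(2),len(s),np.abs(r.fun).mean().round(2)
E
python3 - <<'E'
from fit import *
for c in('wrist','scene','side'):
    im,d,P,k,T=snap(c);save(c+'2',im)
    print(c,'low',fit(P,.584,-.238,-18.2,.074,.087))
    m=(P[...,2]>.055)&(P[...,2]<.072)&(np.hypot(P[...,0]-.584,P[...,1]+.238)<.045)
    s=P[m].astype(np.float32);print('tub',len(s),np.round(cv2.minEnclosingCircle(s[:,:2]*1000)[0],1) if len(s) else 0,np.median(s[:,2]))
    if c!='wrist':print(c,'up',fit(P,.517,.275,34.6,.074,.087))
E
```

```text
shift [ 0.4664 -0.2246  0.0287] spin -52.8 alt 127.2 q6 80.0 tcp [ 0.5849 -0.2381  0.3846] psi -18.2 w 0.0853 t 7.58
wrist low (np.float64(0.584), np.float64(-0.2373), np.float64(-18.47), 16851, np.float32(0.91))
tub 2855 [ 584.2 -240.7] 0.06286783
scene low (np.float64(0.5851), np.float64(-0.2393), np.float64(-18.41), 1555, np.float32(1.51))
tub 286 [ 584.2 -242.8] 0.066305846
scene up (np.float64(0.5175), np.float64(0.273), np.float64(34.46), 2575, np.float32(1.85))
side low (np.float64(0.585), np.float64(-0.234), np.float64(-18.49), 1474, np.float32(0.96))
tub 280 [ 585.3 -236.9] 0.061678432
side up (np.float64(0.5182), np.float64(0.2769), np.float64(34.43), 3413, np.float32(1.66))
```

servo_tool([
  {"tx": 0.046,"ty": -0.022,"tz": 0,"spin": -5,"grip": 0},
  {"tx": 0.093,"ty": -0.045,"tz": 0,"spin": -10,"grip": 0},
  {"tx": 0.14,"ty": -0.067,"tz": 0,"spin": -15,"grip": 0},
  {"tx": 0.187,"ty": -0.09,"tz": 0,"spin": -20,"grip": 0},
  {"tx": 0.233,"ty": -0.112,"tz": 0,"spin": -26,"grip": 0},
  {"tx": 0.28,"ty": -0.135,"tz": 0,"spin": -31,"grip": 0},
  {"tx": 0.327,"ty": -0.157,"tz": 0,"spin": -37,"grip": 0},
  {"tx": 0.373,"ty": -0.18,"tz": 0,"spin": -42,"grip": 0},
  {"tx": 0.42,"ty": -0.202,"tz": 0,"spin": -48,"grip": 0},
  {"tx": 0.466,"ty": -0.225,"tz": 0.01,"spin": -52.7,"grip": 0},
  {"tx": 0.466,"ty": -0.225,"tz": 0.029,"spin": -52.7,"grip": 0},
  {"tx": 0.466,"ty": -0.225,"tz": 0.029,"spin": -52.7,"grip": 0},
])

```text
time_s: 9.22
tool_pos: [0.5144, 0.2752, 0.3505]
tcp_rot: [[-0.568, 0.823, -0.006], [0.823, 0.568, -0.002], [0.001, -0.006, -1.0]]
ft_force: [-0.1, -0.9, 0.3]
grip_width: 0.0855
finger_force: 0.0
```

```bash
python3 - <<'E'
from fit import *
im,d,P,k,T=snap('wrist')
print('up',fit(P,.5178,.275,34.45,.074,.087))
m=(P[...,2]>.104)&(P[...,2]<.12)&(np.hypot(P[...,0]-.518,P[...,1]-.275)<.035)
s=P[m].astype(np.float32);print(len(s),cv2.minAreaRect(s[:,:2]*1000),np.median(s[:,2]))
E
python3 mv.py .5178 .275 .09 34.45
```

```text
up (np.float64(0.5171), np.float64(0.2747), np.float64(34.4), 20103, np.float32(1.3))
1994 ((516.4421997070312, 275.6458740234375), (32.002685546875, 31.461711883544922), 34.59373474121094) 0.1106609
shift [-0.0015  0.0028  0.1072] spin 0.1 alt -179.9 q6 77.0 tcp [0.515  0.2748 0.3519] psi 34.5 w 0.0856 t 9.28
```

servo_tool([
  {"tx": -0.001,"ty": 0.002,"tz": 0.05,"spin": 0,"grip": 0},
  {"tx": -0.001,"ty": 0.002,"tz": 0.095,"spin": 0,"grip": 0},
  {"tx": -0.001,"ty": 0.002,"tz": 0.11,"spin": 0,"grip": 60},
  {"tx": -0.001,"ty": 0.002,"tz": 0.11,"spin": 0,"grip": 120},
  {"tx": -0.001,"ty": 0.002,"tz": 0.11,"spin": 0,"grip": 220},
  {"tx": -0.001,"ty": 0.002,"tz": 0.11,"spin": 0,"grip": 220},
  {"tx": -0.001,"ty": 0.002,"tz": 0.11,"spin": 0,"grip": 220},
  {"tx": -0.001,"ty": 0.002,"tz": 0.11,"spin": 0,"grip": 220},
  {"tx": -0.001,"ty": 0.002,"tz": 0.11,"spin": 0,"grip": 220},
  {"tx": -0.001,"ty": 0.002,"tz": 0.11,"spin": 0,"grip": 220},
], grip_force=100)

```text
time_s: 10.52
tool_pos: [0.5193, 0.2758, 0.2461]
tcp_rot: [[-0.567, 0.824, 0.004], [0.824, 0.567, 0.001], [-0.001, 0.004, -1.0]]
ft_force: [1.6, -0.5, 7.3]
grip_width: 0.031
finger_force: 100.1
```

```bash
python3 mv.py .517 .275 .25 34.45
```

```text
shift [ 0.0004 -0.0016 -0.1586] spin 0.1 alt -179.9 q6 77.0 tcp [0.5193 0.2758 0.2461] psi 34.5 w 0.031 t 10.53
```

servo_tool([
  {"tx": 0,"ty": 0,"tz": -0.008,"spin": 0,"grip": 220},
  {"tx": 0,"ty": 0,"tz": -0.03,"spin": 0,"grip": 220},
  {"tx": 0,"ty": 0,"tz": -0.06,"spin": 0,"grip": 220},
  {"tx": 0,"ty": 0,"tz": -0.09,"spin": 0,"grip": 220},
  {"tx": 0,"ty": 0,"tz": -0.12,"spin": 0,"grip": 220},
  {"tx": 0,"ty": 0,"tz": -0.145,"spin": 0,"grip": 220},
  {"tx": 0,"ty": 0,"tz": -0.16,"spin": 0,"grip": 220},
  {"tx": 0,"ty": 0,"tz": -0.165,"spin": 0,"grip": 220},
  {"tx": 0,"ty": 0,"tz": -0.165,"spin": 0,"grip": 220},
])

```text
time_s: 11.65
tool_pos: [0.5179, 0.2754, 0.4081]
tcp_rot: [[-0.567, 0.824, -0.001], [0.824, 0.567, -0.0], [0.0, -0.001, -1.0]]
ft_force: [0.3, -0.1, -3.5]
grip_width: 0.031
finger_force: 99.3
```

```bash
python3 mv.py .5846 -.237 .26 161.55
```

```text
shift [-0.4599 -0.2356 -0.0065] spin -127.0 alt 53.0 q6 77.0 tcp [0.5179 0.2754 0.4081] psi 34.5 w 0.031 t 11.65
```

servo_tool([
  {"tx": -0.007,"ty": -0.004,"tz": 0,"spin": -2,"grip": 220},
  {"tx": -0.022,"ty": -0.011,"tz": 0,"spin": -6,"grip": 220},
  {"tx": -0.044,"ty": -0.022,"tz": 0,"spin": -12,"grip": 220},
  {"tx": -0.069,"ty": -0.035,"tz": 0,"spin": -19,"grip": 220},
  {"tx": -0.094,"ty": -0.048,"tz": 0,"spin": -26,"grip": 220},
  {"tx": -0.12,"ty": -0.061,"tz": 0,"spin": -33,"grip": 220},
  {"tx": -0.146,"ty": -0.075,"tz": 0,"spin": -40,"grip": 220},
  {"tx": -0.172,"ty": -0.088,"tz": 0,"spin": -47,"grip": 220},
  {"tx": -0.198,"ty": -0.101,"tz": 0,"spin": -54,"grip": 220},
  {"tx": -0.224,"ty": -0.115,"tz": 0,"spin": -61,"grip": 220},
  {"tx": -0.25,"ty": -0.128,"tz": 0,"spin": -68,"grip": 220},
  {"tx": -0.276,"ty": -0.141,"tz": 0,"spin": -76,"grip": 220},
])

```text
time_s: 13.15
tool_pos: [0.558, -0.0328, 0.4072]
tcp_rot: [[-0.935, -0.355, -0.003], [-0.355, 0.935, 0.001], [0.002, 0.001, -1.0]]
ft_force: [-0.2, 0.2, -3.1]
grip_width: 0.0308
finger_force: 99.3
```

```bash
python3 mv.py .5846 -.237 .25 161.55
```

```text
shift [ 0.0476 -0.2003  0.0023] spin -50.8 alt 129.2 q6 -31.0 tcp [ 0.558  -0.0328  0.4072] psi 110.8 w 0.0308 t 13.15
```

servo_tool([
  {"tx": 0.006,"ty": -0.026,"tz": 0,"spin": -7,"grip": 220},
  {"tx": 0.013,"ty": -0.053,"tz": 0,"spin": -14,"grip": 220},
  {"tx": 0.019,"ty": -0.08,"tz": 0,"spin": -21,"grip": 220},
  {"tx": 0.026,"ty": -0.107,"tz": 0,"spin": -28,"grip": 220},
  {"tx": 0.032,"ty": -0.134,"tz": 0,"spin": -35,"grip": 220},
  {"tx": 0.038,"ty": -0.161,"tz": 0,"spin": -41,"grip": 220},
  {"tx": 0.043,"ty": -0.182,"tz": 0,"spin": -46,"grip": 220},
  {"tx": 0.047,"ty": -0.196,"tz": 0,"spin": -49.5,"grip": 220},
  {"tx": 0.048,"ty": -0.2,"tz": 0,"spin": -50.8,"grip": 220},
  {"tx": 0.048,"ty": -0.2,"tz": 0.02,"spin": -50.8,"grip": 220},
  {"tx": 0.048,"ty": -0.2,"tz": 0.04,"spin": -50.8,"grip": 220},
  {"tx": 0.048,"ty": -0.2,"tz": 0.04,"spin": -50.8,"grip": 220},
])

```text
time_s: 14.65
tool_pos: [0.5827, -0.235, 0.3662]
tcp_rot: [[-0.32, -0.947, -0.005], [-0.948, 0.32, 0.003], [-0.001, 0.006, -1.0]]
ft_force: [0.6, -0.8, -3.8]
grip_width: 0.0312
finger_force: 99.5
```

```bash
python3 mv.py .5846 -.237 .1713 161.55; python3 - <<'E'
from fit import *
s=sensors.observe();z=s['tool_pos'][2]-.166
for c in('scene','side','wrist'):
    im,d,P,k,T=snap(c);save(c+'3',im)
    print(c,'up',fit(P,.5846,-.237,161.55,z-.006,z+.007),'low',fit(P,.5846,-.237,-18.45,.074,.087))
E
```

```text
shift [ 0.0013 -0.0027  0.0401] spin -0.2 alt 179.8 q6 -99.0 tcp [ 0.5827 -0.235   0.3662] psi 161.4 w 0.0312 t 14.65
scene up (np.float64(0.5815), np.float64(-0.2398), np.float64(160.93), 1568, np.float32(3.71)) low (np.float64(0.5847), np.float64(-0.2399), np.float64(-18.53), 933, np.float32(1.14))
side up (np.float64(0.582), np.float64(-0.2362), np.float64(161.05), 1554, np.float32(3.53)) low (np.float64(0.5853), np.float64(-0.2346), np.float64(-18.62), 973, np.float32(0.8))Traceback (most recent call last):
  File "<stdin>", line 5, in <module>
  File "fit.py", line 17, in fit
    r=least_squares(f,[x,y,np.radians(yaw)],loss='soft_l1',f_scale=2,diff_step=1e-3,x_scale=[.01,.01,.1])
    return func(*args, **kwargs)
    vector_fun = VectorFunction(
        fun_wrapped,
    ...<6 lines>...
        workers=workers
    )
    self._update_fun()
    ~~~~~~~~~~~~~~~~^^
    self.f = self.fun_wrapped(xp_copy(self.x))
             ~~~~~~~~~~~~~~~~^^^^^^^^^^^^^^^^^
    return np.atleast_1d(self.fun(x))
                         ~~~~~~~~^^^
    return self.f(x, *self.args, **self.kwargs)
           ~~~~~~^^^^^^^^^^^^^^^^^^^^^^^^^^^^^^
  File "fit.py", line 16, in f
    return cv2.remap(out,a[:,0].astype(np.float32)[:,None],a[:,1].astype(np.float32)[:,None],cv2.INTER_LINEAR)[:,0]
           ~~~~~~~~~^^^^^^^^^^^^^^^^^^^^^^^^^^^^^^^^^^^^^^^^^^^^^^^^^^^^^^^^^^^^^^^^^^^^^^^^^^^^^^^^^^^^^^^^^^
cv2.error: OpenCV(4.12.0) /io/opencv/modules/imgproc/src/imgwarp.cpp:1713: error: (-215:Assertion failed) dst.cols < SHRT_MAX && dst.rows < SHRT_MAX && src.cols < SHRT_MAX && src.rows < SHRT_MAX in function 'remap'
```

servo_tool([
  {"tx": 0,"ty": -0.0025,"tz": 0.005,"spin": -0.3,"grip": 220},
  {"tx": 0,"ty": -0.0025,"tz": 0.016,"spin": -0.3,"grip": 220},
  {"tx": 0,"ty": -0.0025,"tz": 0.026,"spin": -0.3,"grip": 220},
  {"tx": 0,"ty": -0.0025,"tz": 0.033,"spin": -0.3,"grip": 220},
  {"tx": 0,"ty": -0.0025,"tz": 0.038,"spin": -0.3,"grip": 220},
  {"tx": 0,"ty": -0.0025,"tz": 0.04,"spin": -0.3,"grip": 220},
  {"tx": 0,"ty": -0.0025,"tz": 0.04,"spin": -0.3,"grip": 220},
  {"tx": 0,"ty": -0.0025,"tz": 0.04,"spin": -0.3,"grip": 220},
])

```text
time_s: 15.8
tool_pos: [0.5861, -0.2369, 0.3291]
tcp_rot: [[-0.315, -0.949, 0.001], [-0.949, 0.315, -0.0], [-0.0, -0.001, -1.0]]
ft_force: [0.2, -0.2, -2.3]
grip_width: 0.0312
finger_force: 99.7
```

```bash
python3 mv.py .5846 -.237 .1713 161.55; python3 - <<'E'
from fit import *
for c in('scene','side'):
    im,d,P,k,T=snap(c);save(c+'4',im)
    m=(P[...,2]>.115)&(np.hypot(P[...,0]-.5846,P[...,1]+.237)<.14)&(P[...,2]<.175)
    print(c,'up',fit(P,.5846,-.237,161.55,.154,.167),'low',fit(P,.5846,-.237,-18.45,.074,.087))
E
```

```text
shift [0.0006 0.0014 0.0031] spin 0.1 alt -179.9 q6 -99.0 tcp [ 0.5861 -0.2369  0.3291] psi 161.6 w 0.0312 t 15.8
scene up (np.float64(0.5859), np.float64(-0.2419), np.float64(161.29), 1340, np.float32(3.62)) low (np.float64(0.5867), np.float64(-0.2385), np.float64(-17.45), 828, np.float32(2.52))
side up (np.float64(0.5854), np.float64(-0.2377), np.float64(161.39), 1549, np.float32(3.22)) low (np.float64(0.587), np.float64(-0.2167), np.float64(-15.54), 1234, np.float32(9.59))
```

servo_tool([
  {"tx": -0.001,"ty": 0.001,"tz": 0.001,"spin": 0,"grip": 220},
  {"tx": -0.001,"ty": 0.001,"tz": 0.002,"spin": 0,"grip": 220},
  {"tx": -0.001,"ty": 0.001,"tz": 0.003,"spin": 0,"grip": 220},
  {"tx": -0.001,"ty": 0.001,"tz": 0.003,"spin": 0,"grip": 220},
  {"tx": -0.001,"ty": 0.001,"tz": 0.003,"spin": 0,"grip": 220},
])

```text
time_s: 16.52
tool_pos: [0.5853, -0.2355, 0.3263]
tcp_rot: [[-0.315, -0.949, 0.0], [-0.949, 0.315, -0.0], [-0.0, -0.0, -1.0]]
ft_force: [-0.7, 1.0, 4.1]
grip_width: 0.031
finger_force: 100.4
```

servo_tool([
  {"tx": 0,"ty": 0,"tz": 0,"spin": 0,"grip": 140},
  {"tx": 0,"ty": 0,"tz": 0,"spin": 0,"grip": 90},
  {"tx": 0,"ty": 0,"tz": 0,"spin": 0,"grip": 40},
  {"tx": 0,"ty": 0,"tz": 0,"spin": 0,"grip": 40},
  {"tx": 0,"ty": 0,"tz": 0,"spin": 0,"grip": 40},
  {"tx": 0,"ty": 0,"tz": -0.03,"spin": 0,"grip": 40},
  {"tx": 0,"ty": 0,"tz": -0.07,"spin": 0,"grip": 40},
  {"tx": 0,"ty": 0,"tz": -0.11,"spin": 0,"grip": 40},
  {"tx": 0,"ty": 0,"tz": -0.13,"spin": 0,"grip": 40},
  {"tx": 0,"ty": 0,"tz": -0.13,"spin": 0,"grip": 40},
])

```text
time_s: 17.77
tool_pos: [0.5857, -0.2358, 0.4576]
tcp_rot: [[-0.315, -0.949, 0.004], [-0.949, 0.315, -0.002], [0.001, -0.004, -1.0]]
ft_force: [-0.0, 0.1, -0.1]
grip_width: 0.0726
finger_force: 0.0
```

```bash
python3 mv.py .618 .0265 .2 116.3; python3 - <<'E'
from fit import *
im,d,P,k,T=snap('wrist');save('wrist5',im)
m=(P[...,2]>.15)&(P[...,2]<.17)&(np.hypot(P[...,0]-.5846,P[...,1]+.237)<.14)
q=P[m];A=np.c_[q[:,:2]-q[:,:2].mean(0),np.ones(len(q))]
w=np.linalg.lstsq(A,q[:,2],rcond=None)[0];print('rim plane',w.round(4),len(q))
print('up',fit(P[::1,::2],.5846,-.237,161.55,.154,.167))
m=(P[...,2]>.184)&(P[...,2]<.20)&(np.hypot(P[...,0]-.585,P[...,1]+.237)<.035)
s=P[m].astype(np.float32);print(len(s),cv2.minAreaRect(s[:,:2]*1000),np.median(s[:,2]))
im,d,P,k,T=snap('scene')
m=(P[...,2]>.100)&(P[...,2]<.12)&(np.hypot(P[...,0]-.618,P[...,1]-.0265)<.04)
s=P[m].astype(np.float32);print('carton',len(s),cv2.minAreaRect(s[:,:2]*1000),np.median(s[:,2]))
save('scene5',im[100:260,160:416].repeat(2,0).repeat(2,1))
E
```

```text
shift [-0.2592  0.0524  0.1025] spin 45.3 alt -134.7 q6 -99.0 tcp [ 0.5857 -0.2358  0.4576] psi 161.6 w 0.0726 t 17.77
rim plane [-0.0006 -0.0063  0.158 ] 18329
up (np.float64(0.585), np.float64(-0.2379), np.float64(161.88), 8386, np.float32(1.27))
1648 ((585.0256958007812, -238.64158630371094), (31.90534782409668, 31.67888832092285), 71.53936767578125) 0.19067922
carton 286 ((618.4742431640625, 24.271121978759766), (50.52759552001953, 37.64143371582031), 26.431243896484375) 0.11157897
```

View pics/scene5.png

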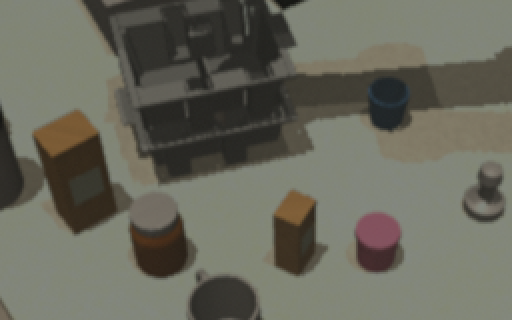

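The crop shows the upper tote sitting level on the plain one at (200,90). The rim measures 158 mm and is level, and the centre is (0.585, -0.238). The carton is next.

servo_tool([
  {"tx": -0.037,"ty": 0.007,"tz": 0,"spin": 6.5,"grip": 0},
  {"tx": -0.074,"ty": 0.015,"tz": 0,"spin": 13,"grip": 0},
  {"tx": -0.111,"ty": 0.022,"tz": 0,"spin": 19.5,"grip": 0},
  {"tx": -0.148,"ty": 0.03,"tz": 0,"spin": 26,"grip": 0},
  {"tx": -0.185,"ty": 0.037,"tz": 0.01,"spin": 32.5,"grip": 0},
  {"tx": -0.222,"ty": 0.045,"tz": 0.04,"spin": 39,"grip": 0},
  {"tx": -0.259,"ty": 0.052,"tz": 0.07,"spin": 45.3,"grip": 0},
  {"tx": -0.259,"ty": 0.052,"tz": 0.1,"spin": 45.3,"grip": 0},
  {"tx": -0.259,"ty": 0.052,"tz": 0.1,"spin": 45.3,"grip": 0},
])

```text
time_s: 19.0
tool_pos: [0.6157, 0.0273, 0.3513]
tcp_rot: [[-0.896, -0.444, -0.009], [-0.444, 0.896, 0.0], [0.008, 0.004, -1.0]]
ft_force: [-0.6, 0.3, 0.9]
grip_width: 0.0851
finger_force: 0.0
```

```bash
python3 mv.py .618 .0255 .085 116.4; python3 - <<'E'
from h import *
im,d,P,k,T=snap('wrist')
m=(P[...,2]>.100)&(P[...,2]<.12)&(np.hypot(P[...,0]-.618,P[...,1]-.0265)<.045)
s=P[m].astype(np.float32);print('carton',len(s),cv2.minAreaRect(s[:,:2]*1000),np.median(s[:,2]))
E
```

```text
shift [-0.0022 -0.0031  0.1116] spin -0.0 alt 180.0 q6 -30.0 tcp [0.6157 0.0273 0.3513] psi 116.4 w 0.0851 t 19.0
carton 3252 ((618.08740234375, 26.22654914855957), (46.50480651855469, 36.1765022277832), 26.31322479248047) 0.10874744
```

servo_tool([
  {"tx": -0.001,"ty": -0.002,"tz": 0.05,"spin": 0,"grip": 0},
  {"tx": -0.001,"ty": -0.002,"tz": 0.095,"spin": 0,"grip": 0},
  {"tx": -0.001,"ty": -0.002,"tz": 0.112,"spin": 0,"grip": 0},
  {"tx": -0.001,"ty": -0.002,"tz": 0.112,"spin": 0,"grip": 80},
  {"tx": -0.001,"ty": -0.002,"tz": 0.112,"spin": 0,"grip": 200},
  {"tx": -0.001,"ty": -0.002,"tz": 0.112,"spin": 0,"grip": 200},
  {"tx": -0.001,"ty": -0.002,"tz": 0.112,"spin": 0,"grip": 200},
  {"tx": -0.001,"ty": -0.002,"tz": 0.112,"spin": 0,"grip": 200},
  {"tx": -0.001,"ty": -0.002,"tz": 0.112,"spin": 0,"grip": 200},
], grip_force=50)

```text
time_s: 20.18
tool_pos: [0.6203, 0.0253, 0.2457]
tcp_rot: [[-0.896, -0.444, 0.004], [-0.444, 0.896, -0.0], [-0.003, -0.002, -1.0]]
ft_force: [-0.8, 0.3, 6.4]
grip_width: 0.0355
finger_force: 55.7
```

```bash
python3 mv.py .618 .0255 .3 116.4
```

```text
shift [ 0.0013  0.0008 -0.209 ] spin -0.1 alt 179.9 q6 -30.0 tcp [0.6203 0.0253 0.2457] psi 116.3 w 0.0355 t 20.18
```

servo_tool([
  {"tx": 0,"ty": 0,"tz": -0.01,"spin": 0,"grip": 200},
  {"tx": 0,"ty": 0,"tz": -0.04,"spin": 0,"grip": 200},
  {"tx": 0,"ty": 0,"tz": -0.08,"spin": 0,"grip": 200},
  {"tx": 0,"ty": 0,"tz": -0.12,"spin": 0,"grip": 200},
  {"tx": 0,"ty": 0,"tz": -0.16,"spin": 0,"grip": 200},
  {"tx": 0,"ty": 0,"tz": -0.195,"spin": 0,"grip": 200},
  {"tx": 0,"ty": 0,"tz": -0.21,"spin": 0,"grip": 200},
  {"tx": 0,"ty": 0,"tz": -0.21,"spin": 0,"grip": 200},
])

```text
time_s: 21.18
tool_pos: [0.6195, 0.0253, 0.4552]
tcp_rot: [[-0.896, -0.444, 0.003], [-0.444, 0.896, -0.0], [-0.002, -0.001, -1.0]]
ft_force: [-1.0, 0.8, -2.2]
grip_width: 0.0357
finger_force: 55.3
```

```bash
python3 mv.py .5355 -.2217 .30 71.6
```

```text
shift [ 0.1848 -0.1841  0.0003] spin 44.7 alt -135.3 q6 -30.0 tcp [0.6195 0.0253 0.4552] psi 116.3 w 0.0357 t 21.18
```

servo_tool([
  {"tx": 0.008,"ty": -0.008,"tz": 0,"spin": 2,"grip": 200},
  {"tx": 0.028,"ty": -0.028,"tz": 0,"spin": 7,"grip": 200},
  {"tx": 0.055,"ty": -0.055,"tz": 0,"spin": 13,"grip": 200},
  {"tx": 0.083,"ty": -0.083,"tz": 0,"spin": 20,"grip": 200},
  {"tx": 0.111,"ty": -0.111,"tz": 0,"spin": 27,"grip": 200},
  {"tx": 0.139,"ty": -0.139,"tz": 0,"spin": 34,"grip": 200},
  {"tx": 0.164,"ty": -0.164,"tz": 0,"spin": 40,"grip": 200},
  {"tx": 0.18,"ty": -0.18,"tz": 0,"spin": 43.5,"grip": 200},
  {"tx": 0.185,"ty": -0.184,"tz": 0,"spin": 44.7,"grip": 200},
  {"tx": 0.185,"ty": -0.184,"tz": 0,"spin": 44.7,"grip": 200},
  {"tx": 0.185,"ty": -0.184,"tz": 0,"spin": 44.7,"grip": 200},
])

```text
time_s: 22.55
tool_pos: [0.5353, -0.2209, 0.4534]
tcp_rot: [[-0.949, 0.314, -0.0], [0.314, 0.949, 0.001], [0.001, 0.001, -1.0]]
ft_force: [0.6, -0.1, -2.1]
grip_width: 0.0352
finger_force: 55.3
```

```bash
python3 mv.py .536 -.2215 .176 71.6; python3 - <<'E'
from h import *
import cv2
im,d,P,k,T=snap('side');save('side6',im[60:260,220:476].repeat(2,0).repeat(2,1))
E
```

```text
shift [-0.001  -0.0004  0.1227] spin 0.1 alt -179.9 q6 -10.0 tcp [ 0.5353 -0.2209  0.4534] psi 71.7 w 0.0352 t 22.55
```

View pics/side6.png

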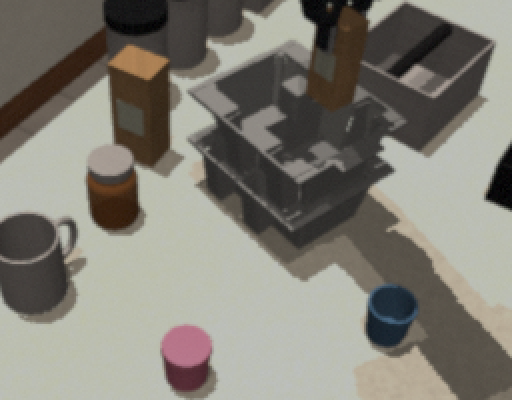

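The crop shows the carton held upright over the near compartment at (337,60), clear of the grip block at (293,90). I'll lower it now.

servo_tool([
  {"tx": -0.001,"ty": 0,"tz": 0.015,"spin": 0,"grip": 200},
  {"tx": -0.001,"ty": 0,"tz": 0.04,"spin": 0,"grip": 200},
  {"tx": -0.001,"ty": 0,"tz": 0.065,"spin": 0,"grip": 200},
  {"tx": -0.001,"ty": 0,"tz": 0.09,"spin": 0,"grip": 200},
  {"tx": -0.001,"ty": 0,"tz": 0.108,"spin": 0,"grip": 200},
  {"tx": -0.001,"ty": 0,"tz": 0.118,"spin": 0,"grip": 200},
  {"tx": -0.001,"ty": 0,"tz": 0.12,"spin": 0,"grip": 200},
  {"tx": -0.001,"ty": 0,"tz": 0.12,"spin": 0,"grip": 200},
])

```text
time_s: 23.6
tool_pos: [0.5363, -0.222, 0.3341]
tcp_rot: [[-0.949, 0.315, 0.001], [0.315, 0.949, -0.0], [-0.001, -0.0, -1.0]]
ft_force: [1.4, 0.5, -2.0]
grip_width: 0.0356
finger_force: 55.3
```

servo_tool([
  {"tx": 0,"ty": 0,"tz": 0.002,"spin": 0,"grip": 200},
  {"tx": 0,"ty": 0,"tz": 0.004,"spin": 0,"grip": 200},
  {"tx": 0,"ty": 0,"tz": 0.005,"spin": 0,"grip": 200},
  {"tx": 0,"ty": 0,"tz": 0.005,"spin": 0,"grip": 200},
])

```text
time_s: 24.1
tool_pos: [0.5363, -0.2221, 0.3299]
tcp_rot: [[-0.949, 0.315, 0.002], [0.315, 0.949, -0.001], [-0.002, -0.0, -1.0]]
ft_force: [-0.9, 0.8, 4.5]
grip_width: 0.0355
finger_force: 55.6
```

servo_tool([
  {"tx": 0,"ty": 0,"tz": 0,"spin": 0,"grip": 130},
  {"tx": 0,"ty": 0,"tz": 0,"spin": 0,"grip": 90},
  {"tx": 0,"ty": 0,"tz": 0,"spin": 0,"grip": 75},
  {"tx": 0,"ty": 0,"tz": 0,"spin": 0,"grip": 75},
  {"tx": 0,"ty": 0,"tz": 0,"spin": 0,"grip": 75},
  {"tx": 0,"ty": 0,"tz": -0.02,"spin": 0,"grip": 75},
  {"tx": 0,"ty": 0,"tz": -0.06,"spin": 0,"grip": 75},
  {"tx": 0,"ty": 0,"tz": -0.1,"spin": 0,"grip": 75},
  {"tx": 0,"ty": 0,"tz": -0.13,"spin": 0,"grip": 75},
  {"tx": 0,"ty": 0,"tz": -0.13,"spin": 0,"grip": 75},
  {"tx": 0,"ty": 0,"tz": -0.13,"spin": 0,"grip": 75},
])

```text
time_s: 25.48
tool_pos: [0.536, -0.222, 0.4577]
tcp_rot: [[-0.949, 0.315, -0.001], [0.315, 0.949, 0.001], [0.001, 0.0, -1.0]]
ft_force: [-0.2, 0.1, 0.5]
grip_width: 0.0602
finger_force: 0.0
```

```bash
python3 - <<'E'
from fit import *
im,d,P,k,T=snap('wrist')
print('up',fit(P[::1,::2],.585,-.238,161.55,.154,.167))
for n,x,y,lo,hi in(('block',.585,-.238,.184,.193),('carton',.536,-.222,.184,.206)):
    m=(P[...,2]>lo)&(P[...,2]<hi)&(np.hypot(P[...,0]-x,P[...,1]-y)<.03)
    s=P[m].astype(np.float32);print(n,len(s),cv2.minAreaRect(s[:,:2]*1000),np.median(s[:,2]) if len(s) else 0)
im,d,P,k,T=snap('side');save('side7',im[60:260,220:476].repeat(2,0).repeat(2,1))
E
```

```text
up (np.float64(0.5849), np.float64(-0.2385), np.float64(161.73), 6674, np.float32(1.44))
block 1398 ((577.7569580078125, -236.1326446533203), (32.029640197753906, 44.65387725830078), 71.65775299072266) 0.19079733
carton 2768 ((535.1776733398438, -221.47311401367188), (36.03312301635742, 46.186767578125), 71.83712768554688) 0.19296002
```

View pics/side7.png

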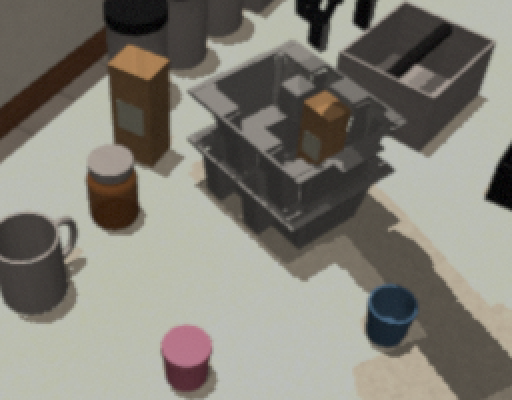

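The carton stands upright in the near compartment at crop (325,128), with its top at 193 mm. The stack is level and the gripper is clear.

```bash
python3 -c "
from rig import robot;print(robot.finish_job())"
```

```text
the job is handed in; nothing more can be done
None
```

The job is handed in, with no verdict returned: the tub is in the plain tote, the gripped tote stands level on its rim with the lips at opposite ends, and the smallest carton stands upright in the upper tote's near compartment, at about 26 s of the 72 s limit.

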